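# Lay out the wash-and-mend tray

## Task

Lay out the wooden tray: put the yellow soap bar in the white soap dish, centred and lengthways. In the empty front row (nearest the robot), stand the scrub brush on its bristles directly in front of the soap dish, the dropper bottle upright in front of the blue dosing cup and the spool of white thread (tan ends) upright in front of the button jar, each in the middle of its compartment. Leave the spool of plum thread (white ends) and the tape measure where they are.

Things in the scene. Friction and masses are not known exactly. Their poses are not given: they have to be found in the camera images.
- tray: Fixed shallow wooden tray, 212 (its x) x 357 (its y) mm, floor 6 mm above the counter, outer rim 14 mm and dividers 12 mm above the counter. Origin: centre of its underside, on the counter; its x points to the back row (away from the robot), y to the left. Six compartments, 2 rows of 3: centres at x = -50 mm (front row, empty) and +50 mm (back row, occupied), y = -115, 0, +115 mm; each about 97 mm in x and 110 mm in y.
- soap_dish: White ceramic soap dish with drain ribs, fixed in one back compartment (which of the three varies). 84 (x) x 104 (y) mm outside, lip 12 mm high; the soap rests on ribs whose tops are 8 mm above the origin, in a space of 74 x 94 mm inside the lip. Origin: centre of its underside, on the tray floor; axes parallel to the tray's, so the middle of the compartment in front is at x = -100 mm in this frame.
- dosing_cup: Blue open dosing cup, 59 mm wide, 52 mm tall, fixed in one back compartment (varies). Origin: centre of its underside, on the tray floor; axes parallel to the tray's; the middle of the compartment in front is at x = -100 mm in this frame.
- button_jar: Clear jar with a white lid and many-coloured buttons, 60 mm wide, 85 mm tall, fixed in one back compartment (varies). Origin: centre of its underside, on the tray floor; axes parallel to the tray's; the middle of the compartment in front is at x = -100 mm in this frame.
- soap_bar: Yellow soap bar with rounded edges, loose, lying flat on the counter right of the tray: 55 (x) x 78 (y) x 20 (z) mm, 0.09 kg. Origin: centre of its underside; its long axis is y. Its underside is slightly rounded, so it may rest tilted by 3 degrees.
- scrub_brush: Grey scrub brush with an arched handle, loose, standing on its bristles: 30 (x) x 85 (y) x 55 (z) mm, 0.07 kg. Origin: centre of its underside; its long axis is y. It is solid between handle and base, so it can be gripped across its x anywhere.
- dropper: Dark amber glass dropper bottle with a black rubber bulb, loose, standing: body 33 mm wide up to 70 mm high, 102 mm tall in all, 0.07 kg. Origin: centre of its underside.
- spool_white: Spool of white thread with tan wooden ends, loose, standing: 29 mm wide, 45 mm tall, 0.03 kg. Origin: centre of its underside.
- spool_plum: Spool of plum-purple thread with white ends, 29 mm wide, 50 mm tall, loose, standing at the far right; not part of the job, to be left alone. Origin: centre of its underside.
- tape_measure: Yellow and black tape measure standing on edge, 40 (x) x 82 (y) x 62 mm, loose, at the far right; not part of the job, to be left alone. Origin: under its middle.
Things that resemble listed ones, but are neither listed nor needed, are in the scene too. What is shaped like the dropper but pink or purple is not meant.

How it is judged:
At the end, for the whole second after the job is handed in: Soap flat in the dish, within 10 mm of centre and 0.25 rad of lengthways; brush, dropper and white spool upright on the tray floor in front of dish, cup and jar, within 15 mm of mid-compartment (each axis); all at rest; plum spool and tape measure moved less than 20 mm (x of soap_bar in the frame of soap_dish between -0.01 and 0.01 m and y of soap_bar in the frame of soap_dish between -0.01 and 0.01 m and z of soap_bar in the frame of soap_dish between 0.003 and 0.013 m and angle between soap_bar's own z axis and vertical below 0.2 rad and linear speed of each of soap_bar, scrub_brush, dropper, spool_white below 0.02 m/s and angle between the y axis of soap_bar and the y axis of soap_dish, either way round below 0.25 rad and x of scrub_brush in the frame of soap_dish between -0.115 and -0.085 m and y of scrub_brush in the frame of soap_dish between -0.015 and 0.015 m and z of scrub_brush in the frame of soap_dish between -0.005 and 0.006 m and angle between each of scrub_brush, dropper, spool_white's own z axis and vertical below 0.15 rad and x of dropper in the frame of dosing_cup between -0.115 and -0.085 m and y of dropper in the frame of dosing_cup between -0.015 and 0.015 m and z of dropper in the frame of dosing_cup between -0.005 and 0.006 m and x of spool_white in the frame of button_jar between -0.115 and -0.085 m and y of spool_white in the frame of button_jar between -0.015 and 0.015 m and z of spool_white in the frame of button_jar between -0.005 and 0.006 m); the robot touches nothing.
It fails at once if the plum spool or the tape measure is moved by more than 20 mm (distance of any of spool_plum, tape_measure from where it was at the start of the episode above 0.02 m).
It also fails if it takes over 128 s, if anything falls off the work surface, if the arm or the gripper's body presses on something with over 40 N, if the wrist force passes 120 N, or if a joint passes its speed limit or range.

## Robot

A 6-joint arm with a two-finger parallel gripper is mounted at the origin on a cart in front of the work surface, level with it; the furniture and walls round the work are solid. World frame = base frame: x ahead of the robot, y to its left, z up, the work surface at z = 0. Lengths are in m, angles in rad, forces in N, time in s.
With the tool pointing down it reaches from about 0.325 to 0.9 m from the base axis. Payload 6.1 kg.
Tool frame: the origin (TCP) lies on the centre line of the jaws, within the pads' length; the fingertips stand 25 mm ahead of it and the grasp point (between the pads) lies 6 mm ahead of it; z points along the fingers, y is the line along which they close (so a half turn about z gives the same grasp; the last joint's range is limited). The gripper opens to 87 mm and grips with 3 to 60 N. Pads are 19 mm wide; open, the fingers measure 117 mm over their backs; the gripper's body (75 mm by 190 mm) begins 51 mm behind the grasp point.
Start: joints at [1.204, 0.22, 1.526, -0, 1.395, -0.126], TCP at [0.149, 0.607, 0.248] pointing down, gripper open.
Joint ranges: [-2.98, 2.98], [-0.91, 2.08], [0.09, 2.57], [-1.24, 4.39], [0.2, 2.65], [-2.68, 2.68]. Speed limits (rad/s): [2.57, 2.57, 3.01, 3.14, 3.14, 3.14].

## Interface

Orientations are given as [roll, pitch, yaw] about the fixed x, y, z axes, in that order (R = Rz(yaw) Ry(pitch) Rx(roll)).
In Python, from plant import manip, optics gives the robot as it stands.
- The arm moves only by the tool carry_out, never from a script. Its argument "motion" is a list of rows, each a list of 2 entries, a list of its own where there are three numbers: the shift along the tool's x, y, z normalised to -1 to 1, where 1 is 120 mm, then the turn, a rotation vector about the tool's x, y, z normalised to -1 to 1, where 1 is 0.5 rad. A call has 1 to 12 rows; each row is the pose to reach, as a shift and turn from the pose commanded when the call began, along the tool's axes at that moment; what a row does not reach only later rows make up. A row lasts 1/10 s, in which the tool goes at most 50 mm and 8.59 degrees, less where a joint would pass 70% of its speed; a pose out of reach is approached as far as the arm can. A call with a number of a shift or a turn outside -1 to 1 is refused whole. A call with a gripper value outside its range is refused whole. "gripper" is the opening, from 0 (shut) to 1 (fully open), set as the call begins (left out, the last holds). The fingers move at their own pace and stop on an object; "force" is the grip in N (left out, the last holds). Time passes only in rows, so rows that repeat a pose let the fingers close. It gives the time, the measured TCP pose, the force, the opening and the grip force at its end, in the units of the state.
- manip.get_obs(): the state, without advancing time (a new reading comes with each control period).
- optics.read_camera(name): name is "scene" or "top" or "wrist"; returns a dict with "image" (420x560x3 uint8, red, green, blue), "intrinsics" (3x3 intrinsics, pixels), "R" (3x3) and "t" (3): a world point X has camera coordinates R X + t. Camera axes: x right, y down, z forward; pixel columns grow to the right and rows downward; lengths in m; the calibration is good to about 2 mm. A picture is of the moment at which its call begins. There is no depth.
- manip.close_job(): hands the job in; it is judged then, once.
The state is a dict: "time": time; "joints": joint angles; "joint_vel": joint speeds; "effort": joint torques, N m; "tcp_pos": TCP position; "tool_rot": TCP orientation; "force": force on the tool from outside, world axes, zero at the start; "wrist_torque": the same for the moment, N m; "opening": finger opening in m; "grasp_force": force on a finger pad.
Only numpy, scipy, OpenCV 4.12 (cv2) and the standard library are available. Lean on these libraries where they do the work, as an engineer would, in place of code of your own. Each camera call takes 0.05 s, during which the arm holds its last target. There are 200 camera calls.

## Working session

There is one attempt and no reset: what is moved stays moved. The work goes in short steps, Python scripts to look and compute and a tool call to move; the robot and the scene stay as the last step left them, time stands still between calls to the robot, and variables do not carry over. Pictures are saved under pics/ and viewed, at most 15 in all, crops included, and the job is handed in when it is done.

Besides the shell and the picture viewer there is one more tool, called as name(argument=value, ...) on one line, values as JSON. carry_out: Moves the arm, as the interface text tells. Its arguments: {"type":"object","properties":{"motion":{"type":"array"},"gripper":{"type":"number"},"force":{"type":"number"}},"required":["motion"]}

```bash
ls; mkdir -p pics; python3 - <<'E'
from plant import manip, optics
import cv2,numpy as np
o=manip.get_obs();print(o)
for n in("scene","top"):
    c=optics.read_camera(n);cv2.imwrite(f"pics/{n}0.png",c["image"][:,:,::-1]);print(n,c["intrinsics"],c["R"],c["t"])
E
```

```text
pics
{'time': 0.0, 'joints': array([ 1.20387664e+00,  2.21219535e-01,  1.52760528e+00,  7.01382554e-06,
        1.39467949e+00, -1.26080484e-01]), 'joint_vel': array([-1.16629440e-03, -1.08289128e-03, -5.39165411e-04, -8.76684880e-04,
       -3.09528870e-04, -4.02521802e-05]), 'effort': array([-1.68009451e-04, -4.94630957e+01, -3.87358904e+01,  6.97630341e-02,
        5.76622621e-02, -1.42381741e-04]), 'tcp_pos': array([0.14885957, 0.60643382, 0.24644437]), 'tool_rot': array([-3.13969704e+00, -2.47232418e-04,  2.90075198e+00]), 'force': array([-0.35061771,  0.23815906, -0.4838661 ]), 'wrist_torque': array([0.02859858, 0.01278179, 0.06049711]), 'grasp_force': 0.0, 'opening': 0.08711399928939947}
scene [[489.25694799   0.         279.79766578]
 [  0.         489.25694799 208.56887691]
 [  0.           0.           1.        ]] [[ 0.89867668 -0.43858857 -0.00450476]
 [-0.30877717 -0.62532958 -0.71667258]
 [ 0.31150744  0.6454479  -0.69739524]] [-0.49569774  0.12760702  1.1195313 ]
top [[400.4615437    0.         280.2152381 ]
 [  0.         400.4615437  204.09900892]
 [  0.           0.           1.        ]] [[ 0.01507488 -0.99986141  0.00706529]
 [-0.99179574 -0.01584961 -0.12684639]
 [ 0.12694079 -0.00509513 -0.99189721]] [-0.09778835  0.52681665  1.03433097]
```

View pics/scene0.png

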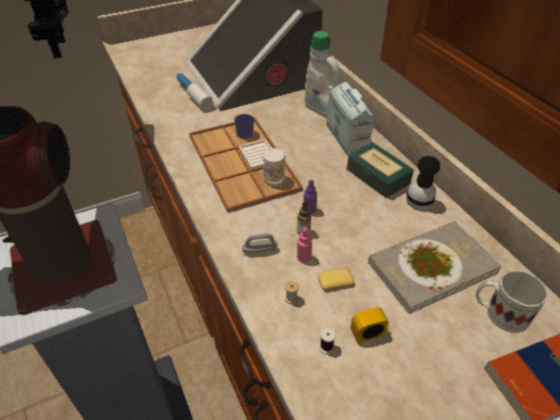

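View pics/top0.png

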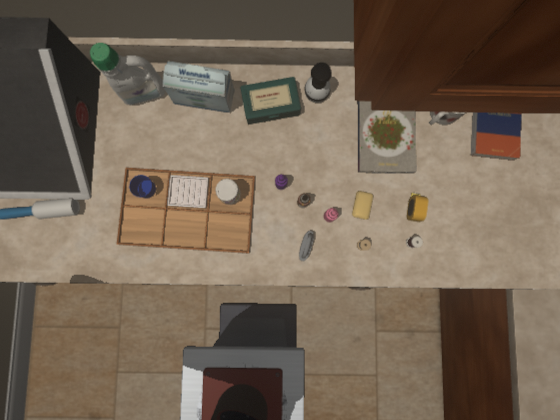

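Scene view: the tray has the cup at the left back, the dish in the middle and the jar at the right. In the top view the dropper is about (304,200), between the purple (281,181) and pink (331,214) decoys. The brush is at (307,245), soap (362,205), white spool (365,244), plum spool (416,241) and tape (418,208).

```bash
cat > h.py <<'E'
from plant import manip, optics
import cv2,numpy as np
from scipy.spatial.transform import Rotation as Ro
def ray(c,uv,z):
    uv=np.atleast_2d(np.float64(uv)); K,R,t=c["intrinsics"],c["R"],c["t"]
    d=np.c_[uv,np.ones(len(uv))]@np.linalg.inv(K).T@R; o=-R.T@t
    return o+d*((z-o[2])/d[:,2])[:,None]
def proj(c,X):
    p=np.atleast_2d(X)@c["R"].T+c["t"];p=p@c["intrinsics"].T;return p[:,:2]/p[:,2:]
def cam(n,save=None):
    c=optics.read_camera(n)
    if save: cv2.imwrite("pics/"+save,c["image"][:,:,::-1])
    return c
def hsv(c): return cv2.cvtColor(c["image"],cv2.COLOR_RGB2HSV)
def blobs(m,mn):
    cs,_=cv2.findContours(m,cv2.RETR_EXTERNAL,cv2.CHAIN_APPROX_NONE)
    return sorted([k for k in cs if cv2.contourArea(k)>mn],key=cv2.contourArea,reverse=True)
E
python3 - <<'E'
from h import *
c=cam("top");im=c["image"]
crop=cv2.resize(im[160:260,110:310],None,fx=4,fy=4,interpolation=cv2.INTER_CUBIC)
crop2=cv2.resize(im[165:265,270:435],None,fx=4,fy=4,interpolation=cv2.INTER_CUBIC)
cv2.imwrite("pics/a.png",crop[:,:,::-1]);cv2.imwrite("pics/b.png",crop2[:,:,::-1])
for n,uv in dict(brush=(307,245),drop=(304,200),soap=(362,205),ws=(365,244)).items(): print(n,ray(c,uv,.03)[0], im[uv[1],uv[0]])
c=cam("wrist");print(c["intrinsics"],c["R"],c["t"], -c["R"].T@c["t"])
o=manip.get_obs();R=Ro.from_euler("xyz",o["tool_rot"]).as_matrix();print("tool2cam R",c["R"]@R,"cam pos in tool",R.T@(-c["R"].T@c["t"]-o["tcp_pos"]))
E
```

```text
brush [ 0.42089015 -0.1620734   0.03      ] [119 116 113]
drop [ 0.54087069 -0.15323334  0.03      ] [71 65 58]
soap [ 0.5298383  -0.30884959  0.03      ] [181 154  98]
ws [ 0.42586856 -0.31567224  0.03      ] [87 75 59]
[[354.76684422   0.         277.22661909]
 [  0.         354.76684422 208.81251768]
 [  0.           0.           1.        ]] [[ 0.23753947  0.97137696 -0.00133941]
 [ 0.9393561  -0.22935757  0.25496121]
 [ 0.24735625 -0.06182153 -0.96695035]] [-0.62498843 -0.03308379  0.38961602] [0.08316293 0.623598   0.38433732]
tool2cam R [[ 9.59287239e-04  9.99999527e-01  1.60816686e-04]
 [-9.66923002e-01  9.68576320e-04 -2.55066600e-01]
 [-2.55066635e-01  8.91847821e-05  9.66923474e-01]] cam pos in tool [ 0.06794737  0.00062474 -0.13747379]
```

View pics/a.png

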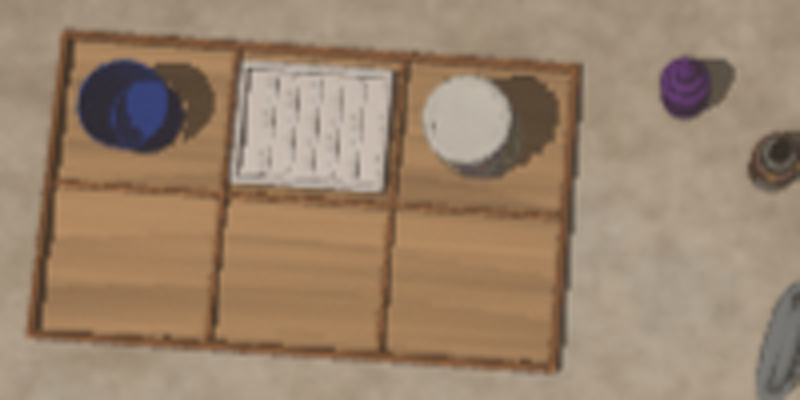

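View pics/b.png

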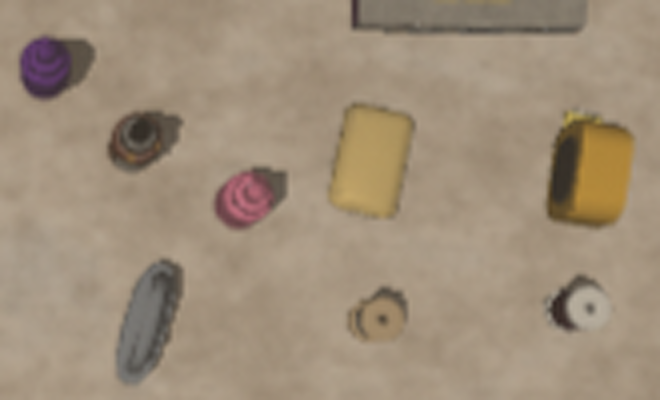

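Crop a (offset 110,160, ×4): tray corners are at (66,32), (580,66), (557,370), (30,335). Cup is at (130,107), dish centre (314,127), jar lid (467,120). Crop b (offset 270,165, ×4): dropper bulb (140,130), brush (150,322), soap (372,160), white spool's tan top (383,319).

```bash
python3 - <<'E'
from h import *
c=cam("top")
f=lambda p,off:(np.array(p)+.5)/4-.5+off
T=ray(c,f([(66,32),(580,66),(557,370),(30,335)],(110,160)),.014)[:,:2]
print(T,"centre",T.mean(0)); e=T[0]-T[1],T[3]-T[2];print([np.linalg.norm(T[i]-T[i-1]) for i in range(4)])
yv=e[0]+e[1];xv=T[0]-T[3]+T[1]-T[2];print("yaw",np.arctan2(yv[1],yv[0])-np.pi/2,np.arctan2(xv[1],xv[0]))
yaw=(np.arctan2(yv[1],yv[0])-np.pi/2+np.arctan2(xv[1],xv[0]))/2
A=np.array([[np.cos(yaw),-np.sin(yaw)],[np.sin(yaw),np.cos(yaw)]])
for n,p in dict(fl=(-.05,.115),fm=(-.05,0),fr=(-.05,-.115),bm=(.05,0)).items(): print(n,T.mean(0)+A@p)
print("dish",ray(c,f((314,127),(110,160)),.018),"lid",ray(c,f((467,120),(110,160)),.091))
b=(270,165)
for n,p,z in [("drop",(140,130),.1),("brush",(150,322),.05),("soap",(372,160),.018),("ws",(383,319),.045)]:print(n,ray(c,f(p,b),z)[0])
h=hsv(c);
m=cv2.inRange(h,(18,95,110),(35,255,255));m[:,:350]=0;m[:,385:]=0;m[:180]=0
for k in blobs(m,50): r=cv2.minAreaRect(k);print(r,ray(c,r[0],.018)); P=ray(c,cv2.boxPoints(r),.018)[:,:2];print(P,np.linalg.norm(P[1]-P[0]),np.linalg.norm(P[2]-P[1]))
g=f([(166,262),(130,382)],b);P=ray(c,g,.02);print("brush ends",P)
E
```

```text
[[ 0.62488069  0.33429174]
 [ 0.60698381 -0.01840378]
 [ 0.39997406 -0.00782405]
 [ 0.41788699  0.34512729]] centre [0.51243139 0.1632978 ]
[np.float64(0.20727711223387948), np.float64(0.3531492983681723), np.float64(0.2072799229680603), np.float64(0.35340559500709906)]
yaw -0.050703994152835996 -0.05168125265891364
fl [0.46838147 0.28070566]
fm [0.46249689 0.16585631]
fr [0.45661231 0.05100697]
bm [0.56236588 0.16073929]
dish [[0.56112308 0.16076081 0.018     ]] lid [[0.55574114 0.04761663 0.091     ]]
drop [ 0.53841896 -0.1501994   0.1       ]
brush [ 0.42004168 -0.16093456  0.05      ]
soap [ 0.53243811 -0.31309283  0.018     ]
ws [ 0.4244407 -0.3133753  0.045    ]
((362.18048095703125, 204.8243865966797), (17.04170036315918, 26.26097869873047), 12.094757080078125) [[ 0.53187386 -0.31188014  0.018     ]]
[[ 0.50129689 -0.28157865]
 [ 0.57178448 -0.29710072]
 [ 0.56267987 -0.34240862]
 [ 0.49232687 -0.32652489]] 0.07217640877148314 0.04621362323041721
brush ends [[ 0.46102098 -0.1736106   0.02      ]
 [ 0.38098049 -0.15011661  0.02      ]]
```

carry_out(motion=[[[-0.7, -0.95, 0], [0, 0, 0]], [[-0.7, -0.95, 0], [0, 0, 0]], [[-0.7, -0.95, 0], [0, 0, 0]], [[-0.7, -0.95, 0], [0, 0, 0]]])

```text
time: 0.65
tcp_pos: [0.2046, 0.4725, 0.2469]
tool_rot: [-3.139, 0.001, 2.898]
force: [-1.2, 0.6, 0.1]
opening: 0.0867
grasp_force: 0.0
```

carry_out(motion=[[[-0.7, -0.95, 0], [0, 0, 0]], [[-0.7, -0.95, 0], [0, 0, 0]], [[-0.7, -0.95, 0], [0, 0, 0]], [[-0.7, -0.95, 0], [0, 0, 0]]])

```text
time: 1.05
tcp_pos: [0.2593, 0.3427, 0.2476]
tool_rot: [-3.141, 0.001, 2.897]
force: [-0.3, 1.0, -0.2]
opening: 0.087
grasp_force: 0.0
```

carry_out(motion=[[[-0.7, -0.95, 0], [0, 0, 0]], [[-0.7, -0.95, 0], [0, 0, 0]], [[-0.7, -0.95, 0], [0, 0, 0]], [[-0.7, -0.95, 0], [0, 0, 0]]])

```text
time: 1.45
tcp_pos: [0.3141, 0.2121, 0.248]
tool_rot: [-3.141, 0.002, 2.895]
force: [-0.5, 0.4, 0.4]
opening: 0.0868
grasp_force: 0.0
```

carry_out(motion=[[[-0.7, -0.95, 0], [0, 0, 0]], [[-0.7, -0.95, 0], [0, 0, 0]], [[-0.7, -0.95, 0], [0, 0, 0]], [[-0.7, -0.95, 0], [0, 0, 0]], [[-0.7, -0.95, 0], [0, 0, 0]]])

```text
time: 1.95
tcp_pos: [0.367, 0.0846, 0.2477]
tool_rot: [3.14, -0.0, 2.899]
force: [-0.7, 0.7, 0.9]
opening: 0.0875
grasp_force: 0.0
```

```bash
python3 - <<'E'
from h import *
c=cam("wrist","w1.png");np.savez("w1.npz",**c)
# project predicted compartment centres
for p in [(.4684,.2807,.006),(.4625,.1659,.006),(.4566,.0510,.006),(.5617,.1607,.018)]: print(proj(c,p)[0].round(1))
E
```

```text
[467.9 225.5]
[365.9 243.9]
[266.6 261.7]
[379.  325.8]
```

View pics/w1.png

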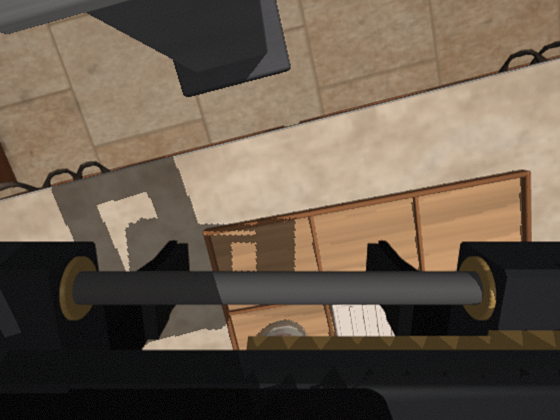

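carry_out(motion=[[[-0.7, -0.95, 0], [0, 0, 0]], [[-0.7, -0.95, 0], [0, 0, 0]], [[-0.7, -0.95, 0], [0, 0, 0]], [[-0.7, -0.95, 0], [0, 0, 0]]])

```text
time: 2.4
tcp_pos: [0.4226, -0.0481, 0.2477]
tool_rot: [-3.141, 0.001, 2.9]
force: [-0.5, 1.6, 0.1]
opening: 0.0875
grasp_force: 0.0
```

carry_out(motion=[[[-0.2, -0.95, 0], [0, 0, 0]], [[-0.2, -0.95, 0], [0, 0, 0]], [[-0.2, -0.95, 0], [0, 0, 0]], [[-0.2, -0.95, 0], [0, 0, 0]], [[-0.2, -0.95, 0], [0, 0, 0]]])

```text
time: 2.9
tcp_pos: [0.4175, -0.161, 0.2473]
tool_rot: [3.14, -0.001, 2.902]
force: [0.1, 0.5, -1.2]
opening: 0.0869
grasp_force: 0.0
```

```bash
python3 - <<'E'
from h import *
c=cam("wrist","w2.png");np.savez("w2.npz",**c)
o=manip.get_obs();print(o["tcp_pos"],o["tool_rot"],o["time"],o["joints"])
E
```

```text
[ 0.41748948 -0.16085277  0.24732099] [ 3.14045633e+00 -5.17809055e-04  2.90314834e+00] 2.95 [-5.45022683e-01 -2.18661115e-01  1.96626445e+00  9.41605296e-04
  1.39482600e+00 -1.87753963e+00]
```

View pics/w2.png

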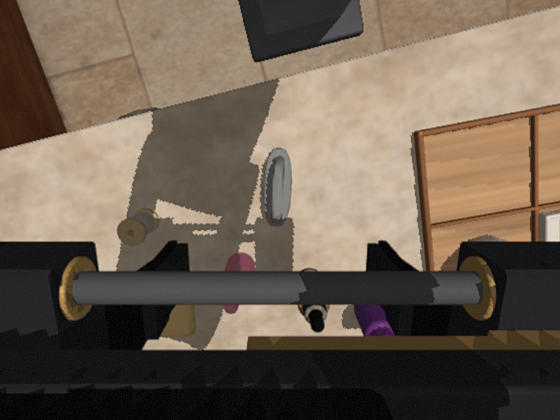

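Wrist view 1 shows the tray's front rim corners at (206,230) and (528,171). Wrist view 2 shows the brush from (280,148) to (276,224), the spool top at about (133,230), and the dropper bulb at (316,320) in front of the amber body. The gripper hides the rest.

```bash
cat >> h.py <<'E'
def plan(x,y,z,yaw,cur=None):
    o=manip.get_obs(); p=o["tcp_pos"]; r=o["tool_rot"][2]
    if cur is not None: p,r=np.array(cur[:3]),cur[3]
    d=np.array([x,y,z])-p; t=np.array([np.cos(r)*d[0]+np.sin(r)*d[1], np.sin(r)*d[0]-np.cos(r)*d[1], -d[2]])
    dy=(yaw-r+np.pi)%(2*np.pi)-np.pi
    print("shift",(t/.12).round(3),"turn z",round(-dy/.5,3))
E
python3 - <<'E'
from h import *
a=dict(np.load("w1.npz"));b=dict(np.load("w2.npz"))
P=ray(a,[(528,171),(206,230)],.014);print("tray front L,R",P, "top said [.4179,.3451],[.4000,-.0078]", np.linalg.norm(P[0]-P[1]))
print("b frontR",ray(b,[(416,132)],.014))
print("brush",ray(b,[(280,148),(276,224),(277,186)],.05),"base",ray(b,[(280,148),(276,224)],.02))
print("spool",ray(b,[(136,230)],.045),"bulb",ray(b,[(316,320)],.1))
c=cam("top","t3.png")
plan(.532,-.312,.12,2.924)
E
```

```text
tray front L,R [[ 0.41971677  0.34490404  0.014     ]
 [ 0.40094831 -0.00331691  0.014     ]] top said [.4179,.3451],[.4000,-.0078] 0.34872637089316066
b frontR [[ 0.40129956 -0.00972031  0.014     ]]
brush [[ 0.38103996 -0.14837296  0.05      ]
 [ 0.45230595 -0.16958911  0.05      ]
 [ 0.41545869 -0.15962009  0.05      ]] base [[ 0.38366474 -0.14872578  0.02      ]
 [ 0.46131274 -0.17184188  0.02      ]]
spool [[ 0.42664181 -0.30833692  0.045     ]] bulb [[ 0.53418784 -0.15216818  0.1       ]]
shift [-1.224 -0.998  1.062] turn z -0.041
```

```bash
python3 - <<'E'
from h import *
c=cam("top");h=hsv(c)
m=((cv2.inRange(h,(160,90,60),(179,255,255)))|cv2.inRange(h,(0,120,90),(4,255,255)))
m[:, :300]=0;m[:,350:]=0;m[:190]=0;m[240:]=0
for k in blobs(m,20): print(cv2.boundingRect(k),cv2.contourArea(k))
f=lambda p:(np.array(p)+.5)/4-.5+(270,165)
for n,p in dict(pinktop=(262,186),purptop=(46,60),drop=(140,130)).items():
    for z in (.0,.1): print(n,z,ray(c,f(p),z)[0])
print("pink base edge",ray(c,f([(240,226),(218,205),(275,172)]),0.))
s=cam("scene");
for X in [(.5,-.235,0),(.5,-.235,.1),(.538,-.15,0),(.538,-.15,.1)]: print(X,proj(s,X))
hs=hsv(s);m=cv2.inRange(hs,(160,90,60),(179,255,255))
for k in blobs(m,40): print(cv2.boundingRect(k))
E
```

```text
pinktop 0.0 [ 0.51554955 -0.24101527  0.        ]
pinktop 0.1 [ 0.50431191 -0.22667003  0.1       ]
purptop 0.0 [ 0.60109905 -0.09126368  0.        ]
purptop 0.1 [ 0.58203771 -0.09061356  0.1       ]
drop 0.0 [ 0.55308973 -0.15684728  0.        ]
drop 0.1 [ 0.53841896 -0.1501994   0.1       ]
pink base edge [[ 0.4877413  -0.22586597  0.        ]
 [ 0.50195453 -0.21076721  0.        ]
 [ 0.52538378 -0.24999155  0.        ]]
(0.5, -0.235, 0) [[304.49071858 260.8955002 ]]
(0.5, -0.235, 0.1) [[305.91564769 231.086689  ]]
(0.538, -0.15, 0) [[301.8203416  231.29267201]]
(0.538, -0.15, 0.1) [[302.99425987 201.41583365]]
(297, 228, 14, 35)
```

```bash
python3 - <<'E'
from h import *
plan(.5496,-.3159,.12,2.924)
E
```

```text
shift [-1.374 -0.991  1.063] turn z -0.041
```

carry_out(motion=[[[-0.69, -0.5, 0], [0, 0, -0.04]], [[-0.69, -0.5, 0], [0, 0, -0.04]], [[-0.69, -0.5, 0.1], [0, 0, -0.04]]])

```text
time: 3.4
tcp_pos: [0.4865, -0.2442, 0.2359]
tool_rot: [-3.14, 0.003, 2.92]
force: [0.5, 0.2, 0.1]
opening: 0.0867
grasp_force: 0.0
```

carry_out(motion=[[[-0.69, -0.49, 0], [0, 0, 0]], [[-0.69, -0.49, 0.1], [0, 0, 0]], [[-0.69, -0.49, 0.4], [0, 0, 0]], [[-0.69, -0.49, 0.95], [0, 0, 0]], [[-0.69, -0.49, 0.95], [0, 0, 0]], [[-0.69, -0.49, 0.95], [0, 0, 0]]])

```text
time: 4.0
tcp_pos: [0.549, -0.314, 0.1179]
tool_rot: [3.138, -0.007, 2.922]
force: [-0.3, -0.3, 0.8]
opening: 0.0868
grasp_force: 0.0
```

```bash
python3 - <<'E'
from h import *
plan(.5496,-.3159,.032,2.924)
c=cam("top");i=cv2.resize(c["image"][165:265,270:435],None,fx=4,fy=4,interpolation=cv2.INTER_CUBIC);cv2.imwrite("pics/c.png",i[:,:,::-1])
E
```

```text
shift [-0.008 -0.014  0.716] turn z -0.005
```

carry_out(motion=[[[0, -0.01, 0.25], [0, 0, 0]], [[0, -0.01, 0.5], [0, 0, 0]], [[0, -0.01, 0.65], [0, 0, 0]], [[0, -0.01, 0.71], [0, 0, 0]], [[0, -0.01, 0.71], [0, 0, 0]]])

```text
time: 4.55
tcp_pos: [0.5512, -0.3179, 0.037]
tool_rot: [-3.141, 0.0, 2.921]
force: [0.8, 0.5, 0.0]
opening: 0.087
grasp_force: 0.0
```

carry_out(motion=[[[0, 0, 0], [0, 0, 0]], [[0, 0, 0], [0, 0, 0]], [[0, 0, 0], [0, 0, 0]], [[0, 0, 0], [0, 0, 0]], [[0, 0, 0], [0, 0, 0]], [[0, 0, 0], [0, 0, 0]], [[0, 0, 0], [0, 0, 0]], [[0, 0, 0], [0, 0, 0]]], gripper=0, force=20)

```text
time: 5.35
tcp_pos: [0.5509, -0.318, 0.0364]
tool_rot: [-3.141, 0.0, 2.921]
force: [-0.3, -0.7, 0.1]
opening: 0.0438
grasp_force: 17.9
```

```bash
python3 - <<'E'
from h import *
c=cam("wrist","w3.png")
E
```

```text
(no output)
```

View pics/w3.png

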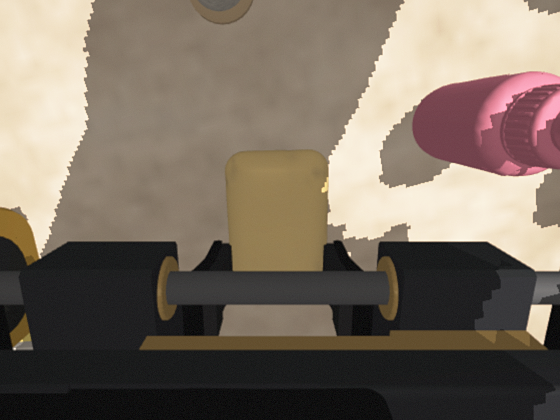

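The gripper holds the soap squarely, but the opening is 44 mm instead of 55 mm, so it is on the rounded top edge. I'll reopen and regrip about 5 mm lower.

carry_out(motion=[[[0, 0, 0], [0, 0, 0]], [[0, 0, 0], [0, 0, 0]], [[0, 0, 0], [0, 0, 0]], [[0, 0, 0], [0, 0, 0]], [[0, 0, 0.045], [0, 0, 0]], [[0, 0, 0.045], [0, 0, 0]]], gripper=0.85)

```text
time: 6.0
tcp_pos: [0.5503, -0.3175, 0.0299]
tool_rot: [3.141, -0.001, 2.921]
force: [-0.2, -0.4, -0.3]
opening: 0.0732
grasp_force: 0.0
```

carry_out(motion=[[[0, 0, 0], [0, 0, 0]], [[0, 0, 0], [0, 0, 0]], [[0, 0, 0], [0, 0, 0]], [[0, 0, 0], [0, 0, 0]], [[0, 0, 0], [0, 0, 0]], [[0, 0, 0], [0, 0, 0]], [[0, 0, 0], [0, 0, 0]]], gripper=0, force=20)

```text
time: 6.7
tcp_pos: [0.5509, -0.3179, 0.031]
tool_rot: [-3.142, 0.0, 2.921]
force: [0.0, 0.4, 1.0]
opening: 0.0459
grasp_force: 20.0
```

```bash
cat >> h.py <<'E'
def seq(wps,cur=None):
    o=manip.get_obs(); cur=cur or [*o["tcp_pos"],o["tool_rot"][2]]
    for w in wps: plan(*w,cur=cur); cur=w
E
python3 - <<'E'
from h import *
seq([(.551,-.318,.15,2.921),(.57,-.20,.175,2.45),(.57,-.085,.175,1.98),(.565,.03,.175,1.52),(.561,.141,.15,1.52),(.561,.141,.06,1.52)])
E
```

```text
shift [-0.001 -0.001 -0.991] turn z -0.001
shift [ 0.061  0.994 -0.208] turn z 0.942
shift [ 0.611  0.738 -0.   ] turn z 0.94
shift [ 0.896  0.343 -0.   ] turn z 0.92
shift [ 0.922 -0.08   0.208] turn z -0.0
shift [0.   0.   0.75] turn z -0.0
```

carry_out(motion=[[[0, 0, -0.2], [0, 0, 0]], [[0, 0, -0.5], [0, 0, 0]], [[0, 0, -0.8], [0, 0, 0]], [[0, 0, -1], [0, 0, 0]], [[0, 0, -1], [0, 0, 0]]])

```text
time: 7.2
tcp_pos: [0.5532, -0.3196, 0.1559]
tool_rot: [-3.138, 0.007, 2.921]
force: [1.3, -0.0, -0.8]
opening: 0.0465
grasp_force: 20.0
```

carry_out(motion=[[[0.01, 0.2, -0.05], [0, 0, 0.2]], [[0.03, 0.5, -0.1], [0, 0, 0.5]], [[0.05, 0.75, -0.15], [0, 0, 0.75]], [[0.06, 1, -0.2], [0, 0, 0.94]], [[0.06, 1, -0.2], [0, 0, 0.94]]])

```text
time: 7.7
tcp_pos: [0.5702, -0.1955, 0.1739]
tool_rot: [3.141, -0.002, 2.452]
force: [0.2, -0.5, -1.4]
opening: 0.0466
grasp_force: 20.0
```

carry_out(motion=[[[0.15, 0.18, 0], [0, 0, 0.24]], [[0.3, 0.37, 0], [0, 0, 0.5]], [[0.45, 0.55, 0], [0, 0, 0.75]], [[0.61, 0.74, 0], [0, 0, 0.94]], [[0.61, 0.74, 0], [0, 0, 0.94]]])

```text
time: 8.2
tcp_pos: [0.5692, -0.0813, 0.173]
tool_rot: [-3.14, -0.003, 1.982]
force: [0.7, 0.1, -0.5]
opening: 0.0464
grasp_force: 20.0
```

carry_out(motion=[[[0.22, 0.09, 0], [0, 0, 0.24]], [[0.45, 0.17, 0], [0, 0, 0.5]], [[0.7, 0.26, 0], [0, 0, 0.75]], [[0.9, 0.34, 0], [0, 0, 0.92]], [[0.9, 0.34, 0], [0, 0, 0.92]]])

```text
time: 8.7
tcp_pos: [0.5639, 0.033, 0.1736]
tool_rot: [-3.14, -0.001, 1.523]
force: [0.2, 0.1, -1.0]
opening: 0.0462
grasp_force: 20.0
```

carry_out(motion=[[[0.25, 0, 0], [0, 0, 0]], [[0.5, 0, 0], [0, 0, 0]], [[0.75, -0.05, 0.1], [0, 0, 0]], [[0.92, -0.08, 0.2], [0, 0, 0]], [[0.92, -0.08, 0.2], [0, 0, 0]], [[0.92, -0.08, 0.2], [0, 0, 0]]])

```text
time: 9.3
tcp_pos: [0.5604, 0.1407, 0.1499]
tool_rot: [-3.14, 0.001, 1.523]
force: [-0.2, -0.8, -0.3]
opening: 0.0463
grasp_force: 20.0
```

```bash
python3 - <<'E'
from h import *
seq([(.561,.141,.06,1.52)])
o=manip.get_obs();print(o["tool_rot"])
c=cam("wrist","w4.png");np.savez("w4.npz",**c)
E
```

```text
shift [0.002 0.005 0.749] turn z 0.005
[-3.13997812e+00  1.25268257e-03  1.52270703e+00]
```

View pics/w4.png

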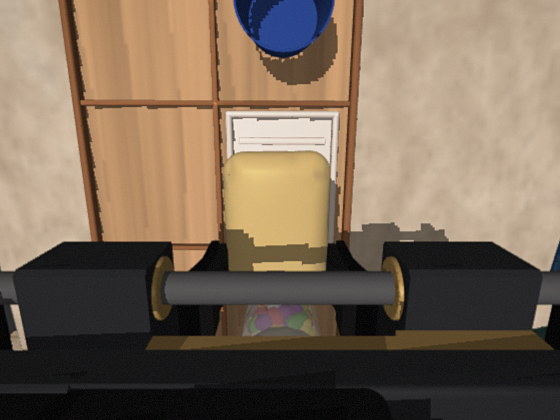

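Held soap: far end at row 150, sides at columns about 225 and 330. Dish far outer edge: (227,112) to (338,113).

```bash
python3 - <<'E'
from h import *
c=dict(np.load("w4.npz"))
P=ray(c,[(227,112),(338,113)],.018);print("dish far corners",P,"-> width",np.linalg.norm(P[0]-P[1]))
y=np.array([-np.sin(-.051),np.cos(-.051)]);print("dish centre",P[:,:2].mean(0)-y*.052)
for z in (.129,.134): E=ray(c,[(278,150),(225,185),(330,185)],z);print(z,E)
print("tray divider row y (z .012)",ray(c,[(218,103),(352,103),(83,103)],.012))
E
```

```text
dish far corners [[0.52854739 0.21434072 0.018     ]
 [0.60979107 0.20980118 0.018     ]] -> width 0.08137040800509165
dish centre [0.56651838 0.16013856]
0.129 [[0.56496017 0.19550865 0.129     ]
 [0.54018999 0.18090969 0.129     ]
 [0.58780434 0.1786735  0.129     ]]
0.134 [[0.56497647 0.19598127 0.134     ]
 [0.54098787 0.18184294 0.134     ]
 [0.58709984 0.17967732 0.134     ]]
tray divider row y (z .012) [[0.52156898 0.22118882 0.012     ]
 [0.62120875 0.21648759 0.012     ]
 [0.42111517 0.22592847 0.012     ]]
```

carry_out(motion=[[[0.01, 0.013, 0.25], [0, 0, 0]], [[0.01, 0.013, 0.5], [0, 0, 0]], [[0.01, 0.013, 0.65], [0, 0, 0]], [[0.01, 0.013, 0.75], [0, 0, 0]], [[0.01, 0.013, 0.82], [0, 0, 0]], [[0.01, 0.013, 0.85], [0, 0, 0]], [[0.01, 0.013, 0.85], [0, 0, 0]], [[0.01, 0.013, 0.85], [0, 0, 0]]])

```text
time: 10.15
tcp_pos: [0.5631, 0.1431, 0.05]
tool_rot: [3.14, -0.0, 1.521]
force: [0.1, -0.0, -1.1]
opening: 0.047
grasp_force: 20.0
```

carry_out(motion=[[[0, 0, 0.015], [0, 0, 0]], [[0, 0, 0.03], [0, 0, 0]], [[0, 0, 0.03], [0, 0, 0]], [[0, 0, 0.03], [0, 0, 0]]])

```text
time: 10.55
tcp_pos: [0.5622, 0.1431, 0.0454]
tool_rot: [-3.142, 0.0, 1.521]
force: [0.2, -0.6, -1.8]
opening: 0.0461
grasp_force: 20.0
```

carry_out(motion=[[[0, 0, 0], [0, 0, 0]], [[0, 0, 0], [0, 0, 0]], [[0, 0, 0], [0, 0, 0]], [[0, 0, 0], [0, 0, 0]], [[0, 0, 0], [0, 0, 0]], [[0, 0, -0.3], [0, 0, 0]], [[0, 0, -0.7], [0, 0, 0]], [[0, 0, -1], [0, 0, 0]], [[0, 0, -1], [0, 0, 0]], [[0, 0, -1], [0, 0, 0]]], gripper=0.75)

```text
time: 11.55
tcp_pos: [0.5629, 0.1431, 0.1665]
tool_rot: [3.139, -0.0, 1.521]
force: [-0.4, -0.4, 0.1]
opening: 0.065
grasp_force: 0.0
```

```bash
python3 - <<'E'
from h import *
c=cam("wrist","w5.png");np.savez("w5.npz",**c)
yw=[2.921]
seq([(.545,.03,.17,1.98),(.52,-.08,.17,2.45),(.47,-.19,.17,2.92),(.425,-.31,.17,2.92)])
E
```

```text
shift [-0.947 -0.092 -0.044] turn z -0.918
shift [-0.758 -0.556 -0.   ] turn z -0.94
shift [-0.264 -0.972 -0.   ] turn z -0.94
shift [ 0.146 -1.058 -0.   ] turn z -0.0
```

View pics/w5.png

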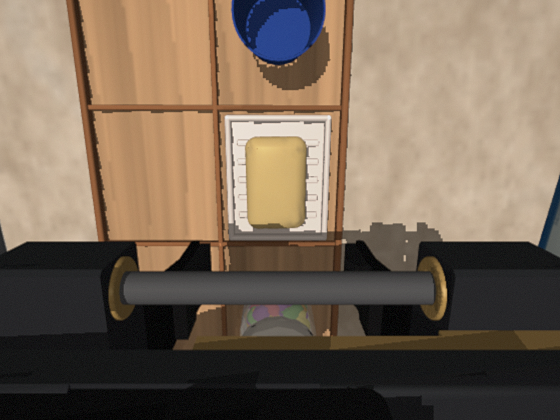

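Soap lies flat in the dish, spanning columns 247–306 and rows 136–228, inside the dish's 225–331 and 115–242. That is about 2–3 mm off centre. Next is the spool.

carry_out(motion=[[[-0.3, 0, -0.04], [0, 0, -0.25]], [[-0.6, -0.05, -0.04], [0, 0, -0.5]], [[-0.95, -0.09, -0.04], [0, 0, -0.75]], [[-0.95, -0.09, -0.04], [0, 0, -0.92]], [[-0.95, -0.09, -0.04], [0, 0, -0.92]]], gripper=1)

```text
time: 12.1
tcp_pos: [0.5442, 0.0287, 0.1678]
tool_rot: [-3.138, -0.002, 1.979]
force: [0.8, 0.0, 0.2]
opening: 0.0862
grasp_force: 0.0
```

carry_out(motion=[[[-0.25, -0.18, 0], [0, 0, -0.25]], [[-0.5, -0.37, 0], [0, 0, -0.5]], [[-0.76, -0.56, 0], [0, 0, -0.75]], [[-0.76, -0.56, 0], [0, 0, -0.94]], [[-0.76, -0.56, 0], [0, 0, -0.94]]])

```text
time: 12.6
tcp_pos: [0.5197, -0.0807, 0.1687]
tool_rot: [-3.141, -0.002, 2.448]
force: [0.0, 1.0, -0.6]
opening: 0.087
grasp_force: 0.0
```

carry_out(motion=[[[-0.09, -0.33, 0], [0, 0, -0.25]], [[-0.18, -0.66, 0], [0, 0, -0.5]], [[-0.26, -0.97, 0], [0, 0, -0.75]], [[-0.26, -0.97, 0], [0, 0, -1]], [[-0.26, -0.97, 0], [0, 0, -1]]])

```text
time: 13.1
tcp_pos: [0.4701, -0.1898, 0.1693]
tool_rot: [3.141, -0.001, 2.948]
force: [-0.0, 0.9, 1.4]
opening: 0.087
grasp_force: 0.0
```

carry_out(motion=[[[0.05, -0.4, 0], [0, 0, -0.1]], [[0.1, -0.8, 0], [0, 0, -0.1]], [[0.14, -1, 0], [0, 0, -0.1]], [[0.14, -1, 0], [0, 0, -0.1]], [[0.14, -1, 0], [0, 0, -0.1]]])

```text
time: 13.6
tcp_pos: [0.4315, -0.3037, 0.1695]
tool_rot: [3.14, -0.001, 2.997]
force: [-0.2, -0.1, -0.8]
opening: 0.0869
grasp_force: 0.0
```

```bash
python3 - <<'E'
from h import *
o=manip.get_obs();print(o["joints"][5],o["tcp_pos"],o["tool_rot"])
c=cam("top");crop=cv2.resize(c["image"][180:270,300:450],None,fx=4,fy=4);cv2.imwrite("pics/d.png",crop[:,:,::-1])
seq([(.4255,-.311,.07,3.0),(.4255,-.311,.033,3.0)])
E
```

```text
-2.189982014067046 [ 0.43151841 -0.30369262  0.16948008] [ 3.14010041e+00 -7.75413556e-04  2.99726904e+00]
shift [ 0.042 -0.071  0.83 ] turn z -0.002
shift [0.    0.    0.308] turn z -0.0
```

carry_out(motion=[[[0.04, -0.07, 0.25], [0, 0, 0]], [[0.04, -0.07, 0.5], [0, 0, 0]], [[0.04, -0.07, 0.7], [0, 0, 0]], [[0.04, -0.07, 0.83], [0, 0, 0]], [[0.04, -0.07, 0.83], [0, 0, 0]]])

```text
time: 14.15
tcp_pos: [0.4243, -0.3092, 0.0678]
tool_rot: [3.138, -0.004, 3.001]
force: [-0.8, -0.3, 0.4]
opening: 0.0871
grasp_force: 0.0
```

carry_out(motion=[[[0, 0, 0.15], [0, 0, 0]], [[0, 0, 0.3], [0, 0, 0]], [[0, 0, 0.3], [0, 0, 0]], [[0, 0, 0.3], [0, 0, 0]]])

```text
time: 14.55
tcp_pos: [0.4258, -0.3121, 0.0354]
tool_rot: [-3.141, 0.0, 3.001]
force: [-0.6, 0.7, 0.1]
opening: 0.0872
grasp_force: 0.0
```

carry_out(motion=[[[0, 0, 0], [0, 0, 0]], [[0, 0, 0], [0, 0, 0]], [[0, 0, 0], [0, 0, 0]], [[0, 0, 0], [0, 0, 0]], [[0, 0, 0], [0, 0, 0]], [[0, 0, 0], [0, 0, 0]], [[0, 0, 0], [0, 0, 0]], [[0, 0, 0], [0, 0, 0]], [[0, 0, 0], [0, 0, 0]], [[0, 0, 0], [0, 0, 0]]], gripper=0, force=15)

```text
time: 15.55
tcp_pos: [0.4251, -0.3126, 0.0345]
tool_rot: [3.142, -0.0, 3.001]
force: [0.1, -0.5, -0.5]
opening: 0.0281
grasp_force: 15.0
```

```bash
python3 - <<'E'
from h import *
c=cam("wrist","w6.png")
seq([(.426,-.311,.15,3.0),(.44,-.20,.15,3.0),(.45,-.08,.15,3.09),(.458,.051,.13,3.09)])
E
```

```text
shift [-0.006  0.014 -0.962] turn z 0.002
shift [ 0.015  0.932 -0.   ] turn z -0.0
shift [ 0.059  1.002 -0.   ] turn z -0.18
shift [-0.01   1.094  0.167] turn z -0.0
```

View pics/w6.png

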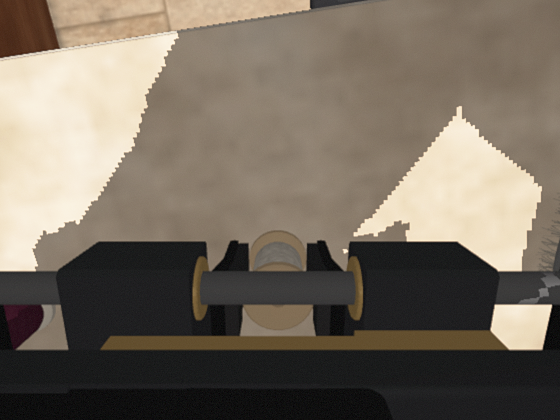

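Spool is held upright between the pads, with its top around (278,285). Carrying it to the tray.

carry_out(motion=[[[0, 0, -0.25], [0, 0, 0]], [[0, 0, -0.6], [0, 0, 0]], [[0, 0, -0.96], [0, 0, 0]], [[0, 0, -0.96], [0, 0, 0]]])

```text
time: 16.0
tcp_pos: [0.4284, -0.3157, 0.1567]
tool_rot: [-3.134, 0.01, 3.001]
force: [0.2, 0.2, 0.2]
opening: 0.0281
grasp_force: 15.0
```

carry_out(motion=[[[0, 0.25, 0], [0, 0, 0]], [[0, 0.5, 0], [0, 0, 0]], [[0, 0.75, 0], [0, 0, 0]], [[0.01, 0.95, 0], [0, 0, 0]], [[0.01, 0.95, 0], [0, 0, 0]]])

```text
time: 16.5
tcp_pos: [0.4396, -0.1968, 0.1489]
tool_rot: [3.14, -0.001, 3.004]
force: [-1.0, -0.4, -0.9]
opening: 0.0278
grasp_force: 15.0
```

carry_out(motion=[[[0.01, 0.25, 0], [0, 0, -0.05]], [[0.03, 0.5, 0], [0, 0, -0.1]], [[0.05, 0.75, 0], [0, 0, -0.15]], [[0.06, 1, 0], [0, 0, -0.18]], [[0.06, 1, 0], [0, 0, -0.18]]])

```text
time: 17.0
tcp_pos: [0.4495, -0.0776, 0.1492]
tool_rot: [3.141, -0.001, 3.094]
force: [0.4, -0.2, -0.5]
opening: 0.028
grasp_force: 15.0
```

carry_out(motion=[[[0, 0.25, 0], [0, 0, 0]], [[0, 0.5, 0.05], [0, 0, 0]], [[0, 0.75, 0.1], [0, 0, 0]], [[-0.01, 1, 0.17], [0, 0, 0]], [[-0.01, 1, 0.17], [0, 0, 0]]])

```text
time: 17.5
tcp_pos: [0.4563, 0.0416, 0.128]
tool_rot: [3.141, -0.002, 3.093]
force: [-0.0, -1.3, 0.2]
opening: 0.028
grasp_force: 15.0
```

```bash
python3 - <<'E'
from h import *
c=cam("wrist","w7.png");np.savez("w7.npz",**c)
seq([(.458,.051,.045,3.09)])
E
```

```text
shift [-0.007  0.09   0.696] turn z 0.006
```

View pics/w7.png

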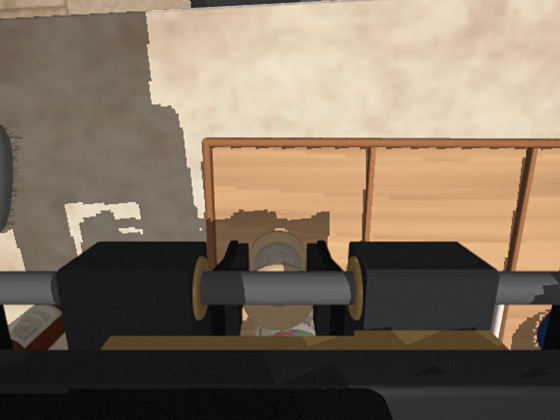

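Spool held over the right front compartment. The rim's right edge is at col 204–213, the divider at col 371, and the front rim at rows 139–147.

```bash
python3 - <<'E'
from h import *
c=dict(np.load("w7.npz"))
P=ray(c,[(204,139),(290,139),(213,190)],.014);print("outer corner",P)
print("divider",ray(c,[(372,148),(368,220)],.012),ray(c,[(530,200)],.012))
A=lambda a:np.array([[np.cos(a),-np.sin(a)],[np.sin(a),np.cos(a)]])
a=-.051
print("tray centre from corner",P[0,:2]-A(a)@(-.106,-.1785), " used", (.514,.1633))
E
```

```text
outer corner [[ 0.40201937 -0.00642591  0.014     ]
 [ 0.40487149  0.05349961  0.014     ]
 [ 0.43846969 -0.00353893  0.014     ]]
divider [[0.41401533 0.11129986 0.012     ]
 [0.46710009 0.10938577 0.012     ]] [[0.4574274  0.22807228 0.012     ]]
tray centre from corner [0.5169811  0.16643834]  used (0.514, 0.1633)
```

carry_out(motion=[[[-0.02, 0.09, 0.2], [0, 0, 0]], [[-0.02, 0.09, 0.4], [0, 0, 0]], [[-0.02, 0.09, 0.55], [0, 0, 0]], [[-0.02, 0.09, 0.65], [0, 0, 0]], [[-0.02, 0.09, 0.7], [0, 0, 0]], [[-0.02, 0.09, 0.72], [0, 0, 0]], [[-0.02, 0.09, 0.72], [0, 0, 0]], [[-0.02, 0.09, 0.72], [0, 0, 0]]])

```text
time: 18.35
tcp_pos: [0.4607, 0.0505, 0.0437]
tool_rot: [-3.141, 0.002, 3.091]
force: [-0.7, -0.6, -0.2]
opening: 0.0283
grasp_force: 15.0
```

carry_out(motion=[[[0, 0, 0.01], [0, 0, 0]], [[0, 0, 0.022], [0, 0, 0]], [[0, 0, 0.022], [0, 0, 0]], [[0, 0, 0.022], [0, 0, 0]]])

```text
time: 18.75
tcp_pos: [0.4601, 0.0508, 0.0405]
tool_rot: [-3.142, 0.0, 3.091]
force: [0.4, 0.2, 0.3]
opening: 0.0283
grasp_force: 15.0
```

carry_out(motion=[[[0, 0, 0], [0, 0, 0]], [[0, 0, 0], [0, 0, 0]], [[0, 0, 0], [0, 0, 0]], [[0, 0, 0], [0, 0, 0]], [[0, 0, -0.1], [0, 0, 0]], [[0, 0, -0.4], [0, 0, 0]], [[0, 0, -0.8], [0, 0, 0]], [[0, 0, -1], [0, 0, 0]], [[0, 0, -1], [0, 0, 0]]], gripper=0.6)

```text
time: 19.65
tcp_pos: [0.4632, 0.0506, 0.1658]
tool_rot: [-3.141, 0.01, 3.091]
force: [0.3, 0.2, 0.7]
opening: 0.0517
grasp_force: 0.0
```

```bash
python3 - <<'E'
from h import *
seq([(.44,-.06,.16,3.0),(.4195,-.1605,.13,2.856),(.4195,-.1605,.045,2.856)])
E
```

```text
shift [ 0.146 -0.93   0.049] turn z 0.182
shift [ 0.051 -0.853  0.25 ] turn z 0.288
shift [0.    0.    0.708] turn z -0.0
```

carry_out(motion=[[[0.04, -0.25, 0], [0, 0, 0.05]], [[0.08, -0.5, 0], [0, 0, 0.1]], [[0.12, -0.75, 0.03], [0, 0, 0.15]], [[0.15, -0.93, 0.05], [0, 0, 0.18]], [[0.15, -0.93, 0.05], [0, 0, 0.18]]], gripper=1)

```text
time: 20.15
tcp_pos: [0.435, -0.0615, 0.1533]
tool_rot: [-3.141, -0.002, 2.998]
force: [-0.3, 0.7, -0.7]
opening: 0.0828
grasp_force: 0.0
```

carry_out(motion=[[[0.01, -0.25, 0.05], [0, 0, 0.1]], [[0.03, -0.5, 0.1], [0, 0, 0.2]], [[0.04, -0.75, 0.2], [0, 0, 0.29]], [[0.05, -0.85, 0.25], [0, 0, 0.29]], [[0.05, -0.85, 0.25], [0, 0, 0.29]]])

```text
time: 20.65
tcp_pos: [0.4151, -0.1598, 0.1231]
tool_rot: [3.141, -0.003, 2.855]
force: [0.8, 0.5, 0.2]
opening: 0.0867
grasp_force: 0.0
```

```bash
python3 - <<'E'
from h import *
seq([(.4195,-.1605,.041,2.856)])
print(manip.get_obs()["tool_rot"])
E
```

```text
shift [-0.037  0.005  0.684] turn z -0.002
[ 3.14061116e+00 -2.57893797e-03  2.85478790e+00]
```

carry_out(motion=[[[-0.04, 0, 0.2], [0, 0, 0]], [[-0.04, 0, 0.4], [0, 0, 0]], [[-0.04, 0, 0.6], [0, 0, 0]], [[-0.04, 0, 0.68], [0, 0, 0]], [[-0.04, 0, 0.68], [0, 0, 0]], [[-0.04, 0, 0.68], [0, 0, 0]]])

```text
time: 21.25
tcp_pos: [0.4213, -0.161, 0.0435]
tool_rot: [-3.142, 0.001, 2.857]
force: [0.5, 0.2, 0.3]
opening: 0.0872
grasp_force: 0.0
```

carry_out(motion=[[[0, 0, 0], [0, 0, 0]], [[0, 0, 0], [0, 0, 0]], [[0, 0, 0], [0, 0, 0]], [[0, 0, 0], [0, 0, 0]], [[0, 0, 0], [0, 0, 0]], [[0, 0, 0], [0, 0, 0]], [[0, 0, 0], [0, 0, 0]], [[0, 0, 0], [0, 0, 0]], [[0, 0, 0], [0, 0, 0]], [[0, 0, 0], [0, 0, 0]]], gripper=0, force=20)

```text
time: 22.25
tcp_pos: [0.4205, -0.1613, 0.0426]
tool_rot: [3.142, -0.0, 2.856]
force: [0.7, 0.7, -0.7]
opening: 0.0272
grasp_force: 19.2
```

```bash
python3 - <<'E'
from h import *
c=cam("wrist","w8.png");np.savez("w8.npz",**c)
E
```

```text
(no output)
```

View pics/w8.png

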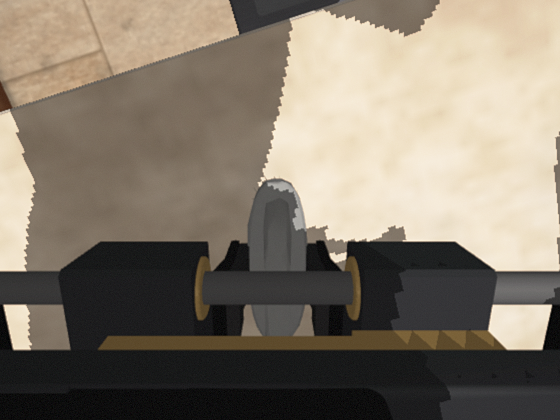

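Brush is gripped centred across its width, with its near end at (277,179).

```bash
python3 - <<'E'
from h import *
seq([(.4205,-.161,.155,2.856),(.435,-.05,.155,3.0),(.45,.06,.155,3.09),(.4645,.166,.13,3.09)])
E
```

```text
shift [ 0.     0.002 -0.937] turn z -0.0
shift [ 0.145  0.922 -0.   ] turn z -0.288
shift [ 0.006  0.925 -0.   ] turn z -0.18
shift [-0.075  0.888  0.208] turn z -0.0
```

carry_out(motion=[[[0, 0, -0.25], [0, 0, 0]], [[0, 0, -0.6], [0, 0, 0]], [[0, 0, -0.94], [0, 0, 0]], [[0, 0, -0.94], [0, 0, 0]], [[0, 0, -0.94], [0, 0, 0]]])

```text
time: 22.8
tcp_pos: [0.4213, -0.1617, 0.1565]
tool_rot: [-3.141, 0.003, 2.856]
force: [-0.1, 0.5, -1.2]
opening: 0.0273
grasp_force: 19.2
```

carry_out(motion=[[[0.03, 0.25, 0], [0, 0, -0.1]], [[0.07, 0.5, 0], [0, 0, -0.2]], [[0.1, 0.75, 0], [0, 0, -0.29]], [[0.15, 0.92, 0], [0, 0, -0.29]], [[0.15, 0.92, 0], [0, 0, -0.29]]])

```text
time: 23.3
tcp_pos: [0.4328, -0.0478, 0.1531]
tool_rot: [3.14, -0.005, 3.004]
force: [-0.2, -1.0, -0.4]
opening: 0.0273
grasp_force: 19.2
```

carry_out(motion=[[[0, 0.25, 0], [0, 0, -0.06]], [[0, 0.5, 0], [0, 0, -0.12]], [[0, 0.75, 0], [0, 0, -0.18]], [[0, 0.93, 0], [0, 0, -0.18]], [[0, 0.93, 0], [0, 0, -0.18]]])

```text
time: 23.8
tcp_pos: [0.4494, 0.0615, 0.154]
tool_rot: [3.141, -0.003, 3.093]
force: [-0.0, -0.6, 0.1]
opening: 0.0271
grasp_force: 19.2
```

carry_out(motion=[[[-0.02, 0.25, 0], [0, 0, 0]], [[-0.04, 0.5, 0], [0, 0, 0]], [[-0.06, 0.75, 0.1], [0, 0, 0]], [[-0.07, 0.89, 0.2], [0, 0, 0]], [[-0.07, 0.89, 0.2], [0, 0, 0]], [[-0.07, 0.89, 0.2], [0, 0, 0]]])

```text
time: 24.4
tcp_pos: [0.4633, 0.1652, 0.1304]
tool_rot: [-3.14, -0.002, 3.091]
force: [-0.0, 0.2, -0.8]
opening: 0.0272
grasp_force: 19.2
```

```bash
python3 - <<'E'
from h import *
c=cam("wrist");seq([(.4645,.166,.0505,3.09)])
E
```

```text
shift [-0.006  0.008  0.671] turn z 0.001
```

carry_out(motion=[[[0, 0.01, 0.2], [0, 0, 0]], [[0, 0.01, 0.4], [0, 0, 0]], [[0, 0.01, 0.55], [0, 0, 0]], [[0, 0.01, 0.63], [0, 0, 0]], [[0, 0.01, 0.67], [0, 0, 0]], [[0, 0.01, 0.67], [0, 0, 0]], [[0, 0.01, 0.67], [0, 0, 0]]])

```text
time: 25.15
tcp_pos: [0.4649, 0.1675, 0.0521]
tool_rot: [3.141, 0.002, 3.09]
force: [0.6, -0.4, -0.9]
opening: 0.027
grasp_force: 19.2
```

carry_out(motion=[[[0, 0, 0.01], [0, 0, 0]], [[0, 0, 0.015], [0, 0, 0]], [[0, 0, 0.015], [0, 0, 0]], [[0, 0, 0.015], [0, 0, 0]]])

```text
time: 25.55
tcp_pos: [0.4641, 0.1677, 0.0495]
tool_rot: [3.142, 0.0, 3.091]
force: [-0.7, 0.1, -0.8]
opening: 0.0269
grasp_force: 19.2
```

carry_out(motion=[[[0, 0, 0], [0, 0, 0]], [[0, 0, 0], [0, 0, 0]], [[0, 0, 0], [0, 0, 0]], [[0, 0, 0], [0, 0, 0]], [[0, 0, -0.1], [0, 0, 0]], [[0, 0, -0.4], [0, 0, 0]], [[0, 0, -0.8], [0, 0, 0]], [[0, 0, -1], [0, 0, 0]], [[0, 0, -1], [0, 0, 0]]], gripper=0.6)

```text
time: 26.45
tcp_pos: [0.4672, 0.1683, 0.1751]
tool_rot: [3.139, 0.01, 3.091]
force: [0.9, 0.7, 1.0]
opening: 0.0517
grasp_force: 0.0
```

```bash
python3 - <<'E'
from h import *
c=cam("top");crop=cv2.resize(c["image"][160:260,110:310],None,fx=4,fy=4,interpolation=cv2.INTER_CUBIC);cv2.imwrite("pics/e.png",crop[:,:,::-1])
seq([(.47,.08,.18,2.6),(.485,0,.18,2.1),(.51,-.075,.18,1.6),(.5365,-.151,.18,1.1)])
E
```

```text
shift [-0.073 -0.73  -0.063] turn z 0.982
shift [-0.451 -0.507 -0.   ] turn z 1.0
shift [-0.645 -0.136 -0.   ] turn z 1.0
shift [-0.64   0.202 -0.   ] turn z 1.0
```

carry_out(motion=[[[-0.02, -0.2, -0.06], [0, 0, 0.25]], [[-0.04, -0.4, -0.06], [0, 0, 0.5]], [[-0.07, -0.73, -0.06], [0, 0, 0.75]], [[-0.07, -0.73, -0.06], [0, 0, 0.98]], [[-0.07, -0.73, -0.06], [0, 0, 0.98]]], gripper=1)

```text
time: 27.0
tcp_pos: [0.467, 0.0788, 0.1753]
tool_rot: [-3.14, -0.002, 2.598]
force: [1.1, -0.1, 0.3]
opening: 0.0831
grasp_force: 0.0
```

carry_out(motion=[[[-0.15, -0.16, 0], [0, 0, 0.25]], [[-0.3, -0.33, 0], [0, 0, 0.5]], [[-0.45, -0.51, 0], [0, 0, 0.75]], [[-0.45, -0.51, 0], [0, 0, 1]], [[-0.45, -0.51, 0], [0, 0, 1]]])

```text
time: 27.5
tcp_pos: [0.4822, -0.0005, 0.1756]
tool_rot: [-3.14, -0.001, 2.102]
force: [-0.0, 0.4, -0.1]
opening: 0.087
grasp_force: 0.0
```

carry_out(motion=[[[-0.2, -0.05, 0], [0, 0, 0.25]], [[-0.4, -0.1, 0], [0, 0, 0.5]], [[-0.65, -0.14, 0], [0, 0, 0.75]], [[-0.65, -0.14, 0], [0, 0, 1]], [[-0.65, -0.14, 0], [0, 0, 1]]])

```text
time: 28.0
tcp_pos: [0.5074, -0.0759, 0.1758]
tool_rot: [-3.14, -0.001, 1.605]
force: [0.1, 0.2, -0.6]
opening: 0.0871
grasp_force: 0.0
```

carry_out(motion=[[[-0.2, 0.06, 0], [0, 0, 0.25]], [[-0.4, 0.12, 0], [0, 0, 0.5]], [[-0.64, 0.2, 0], [0, 0, 0.75]], [[-0.64, 0.2, 0], [0, 0, 1]], [[-0.64, 0.2, 0], [0, 0, 1]], [[-0.64, 0.2, 0], [0, 0, 1]]])

```text
time: 28.6
tcp_pos: [0.5336, -0.1511, 0.176]
tool_rot: [-3.14, -0.0, 1.109]
force: [-0.7, 0.3, 0.2]
opening: 0.0866
grasp_force: 0.0
```

```bash
python3 - <<'E'
from h import *
seq([(.5365,-.151,.12,1.05),(.5365,-.151,.062,1.05)])
c=cam("wrist","w9.png");np.savez("w9.npz",**c)
a=cv2.imread("pics/w9.png");b=cv2.resize(cv2.imread("pics/e.png"),None,fx=.7,fy=.7)
print(a.shape,b.shape);cv2.imwrite("pics/w9e.png",np.vstack([a[:300],b[:, :560]]))
E
```

```text
shift [0.012 0.021 0.467] turn z 0.118
shift [0.    0.    0.483] turn z -0.0
(420, 560, 3) (280, 560, 3)
```

View pics/w9e.png

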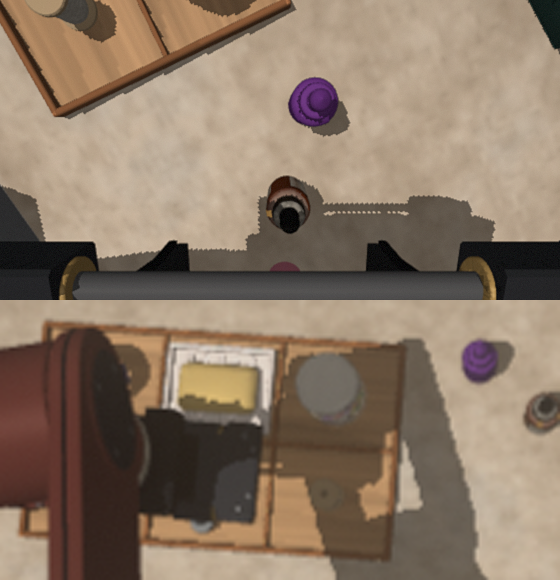

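Bulb tip is at about (290,218), with the amber body above it at (288,190). The purple decoy at (315,102) is clear.

```bash
python3 - <<'E'
from h import *
c=dict(np.load("w9.npz"))
P=ray(c,[(290,219)],.1);print(P,ray(c,[(288,178)],.04),proj(c,[[.5365,-.151,z] for z in (0,.07,.1)]),ray(c,[(320,100)],.1))
E
```

```text
[[ 0.54533568 -0.1484913   0.1       ]] [[ 0.55261607 -0.13459052  0.04      ]] [[278.64962412 194.39108831]
 [278.95867332 215.45564868]
 [279.14827414 228.37869763]] [[ 0.59198748 -0.09189364  0.1       ]]
```

```bash
python3 - <<'E'
from h import *
seq([(.540,-.149,.12,1.05),(.540,-.149,.063,1.05)])
E
```

```text
shift [0.039 0.04  0.468] turn z 0.116
shift [0.    0.    0.475] turn z -0.0
```

carry_out(motion=[[[0.04, 0.04, 0], [0, 0, 0.12]], [[0.04, 0.04, 0.2], [0, 0, 0.12]], [[0.04, 0.04, 0.47], [0, 0, 0.12]], [[0.04, 0.04, 0.47], [0, 0, 0.12]], [[0.04, 0.04, 0.47], [0, 0, 0.12]]])

```text
time: 29.15
tcp_pos: [0.5399, -0.1494, 0.1199]
tool_rot: [-3.14, 0.0, 1.044]
force: [1.0, -0.8, 1.2]
opening: 0.087
grasp_force: 0.0
```

carry_out(motion=[[[0, 0, 0.15], [0, 0, 0]], [[0, 0, 0.3], [0, 0, 0]], [[0, 0, 0.47], [0, 0, 0]], [[0, 0, 0.47], [0, 0, 0]], [[0, 0, 0.47], [0, 0, 0]]])

```text
time: 29.65
tcp_pos: [0.5412, -0.1505, 0.0653]
tool_rot: [3.14, -0.0, 1.042]
force: [0.4, 0.0, 0.4]
opening: 0.0873
grasp_force: 0.0
```

carry_out(motion=[[[0, 0, 0], [0, 0, 0]], [[0, 0, 0], [0, 0, 0]], [[0, 0, 0], [0, 0, 0]], [[0, 0, 0], [0, 0, 0]], [[0, 0, 0], [0, 0, 0]], [[0, 0, 0], [0, 0, 0]], [[0, 0, 0], [0, 0, 0]], [[0, 0, 0], [0, 0, 0]], [[0, 0, 0], [0, 0, 0]], [[0, 0, 0], [0, 0, 0]]], gripper=0.2, force=20)

```text
time: 30.65
tcp_pos: [0.5404, -0.1503, 0.0637]
tool_rot: [3.142, 0.0, 1.041]
force: [-0.1, 0.4, 0.3]
opening: 0.0317
grasp_force: 19.9
```

```bash
python3 - <<'E'
from h import *
o=manip.get_obs();p=o["tcp_pos"];print(p,o["joints"])
seq([(p[0],p[1],.175,1.05),(.52,-.04,.20,1.35),(.51,.07,.20,1.65),(.49,.18,.20,1.95),(.471,.281,.16,1.95)])
E
```

```text
[ 0.54041358 -0.15033091  0.06366198] [-4.11887507e-01  2.75697017e-01  1.83351048e+00 -3.39218213e-05
  1.03235014e+00  1.18164806e-01]
shift [ 0.     0.    -0.928] turn z -0.018
shift [ 0.713 -0.605 -0.208] turn z -0.6
shift [ 0.876 -0.282 -0.   ] turn z -0.6
shift [ 0.927 -0.094 -0.   ] turn z -0.6
shift [0.84  0.164 0.333] turn z -0.0
```

carry_out(motion=[[[0, 0, -0.2], [0, 0, 0]], [[0, 0, -0.5], [0, 0, 0]], [[0, 0, -0.8], [0, 0, 0]], [[0, 0, -0.93], [0, 0, 0]], [[0, 0, -0.93], [0, 0, 0]]])

```text
time: 31.15
tcp_pos: [0.5421, -0.151, 0.178]
tool_rot: [3.136, -0.001, 1.041]
force: [-0.0, -1.0, -0.1]
opening: 0.0314
grasp_force: 19.9
```

carry_out(motion=[[[0.15, -0.12, -0.06], [0, 0, -0.12]], [[0.35, -0.3, -0.12], [0, 0, -0.3]], [[0.55, -0.47, -0.2], [0, 0, -0.5]], [[0.71, -0.6, -0.2], [0, 0, -0.6]], [[0.71, -0.6, -0.2], [0, 0, -0.6]]])

```text
time: 31.65
tcp_pos: [0.5197, -0.0376, 0.1969]
tool_rot: [-3.138, -0.001, 1.345]
force: [-0.6, -0.5, -1.3]
opening: 0.0316
grasp_force: 19.9
```

carry_out(motion=[[[0.22, -0.07, 0], [0, 0, -0.15]], [[0.44, -0.14, 0], [0, 0, -0.3]], [[0.66, -0.21, 0], [0, 0, -0.45]], [[0.88, -0.28, 0], [0, 0, -0.6]], [[0.88, -0.28, 0], [0, 0, -0.6]]])

```text
time: 32.15
tcp_pos: [0.5115, 0.072, 0.197]
tool_rot: [-3.138, -0.001, 1.644]
force: [-0.6, -1.4, -0.6]
opening: 0.0315
grasp_force: 19.9
```

carry_out(motion=[[[0.23, -0.02, 0], [0, 0, -0.15]], [[0.46, -0.05, 0], [0, 0, -0.3]], [[0.7, -0.07, 0], [0, 0, -0.45]], [[0.93, -0.09, 0], [0, 0, -0.6]], [[0.93, -0.09, 0], [0, 0, -0.6]]])

```text
time: 32.65
tcp_pos: [0.4932, 0.182, 0.1976]
tool_rot: [-3.139, -0.001, 1.943]
force: [-0.4, -0.1, -1.2]
opening: 0.0319
grasp_force: 19.9
```

carry_out(motion=[[[0.2, 0.04, 0], [0, 0, 0]], [[0.4, 0.08, 0.1], [0, 0, 0]], [[0.6, 0.12, 0.2], [0, 0, 0]], [[0.84, 0.16, 0.33], [0, 0, 0]], [[0.84, 0.16, 0.33], [0, 0, 0]], [[0.84, 0.16, 0.33], [0, 0, 0]]])

```text
time: 33.25
tcp_pos: [0.4753, 0.2803, 0.1581]
tool_rot: [-3.139, 0.001, 1.94]
force: [-1.5, 0.1, -0.6]
opening: 0.0314
grasp_force: 19.9
```

```bash
python3 - <<'E'
from h import *
seq([(.471,.282,.0715,1.95)])
c=cam("wrist","w10.png");np.savez("w10.npz",**c)
E
```

```text
shift [ 0.026 -0.028  0.722] turn z -0.02
```

View pics/w10.png

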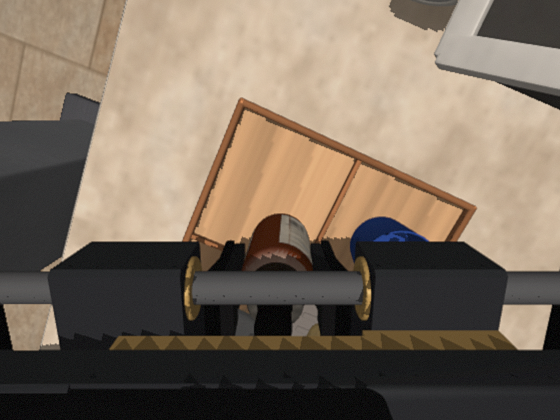

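Bottle held upright over the left front compartment, with the front-left rim corner at (241,99).

```bash
python3 - <<'E'
from h import *
c=dict(np.load("w10.npz"));P=ray(c,[(241,99)],.014)[0,:2];a=-.051
A=np.array([[np.cos(a),-np.sin(a)],[np.sin(a),np.cos(a)]])
print(P,"fl",P+A@(.056,-.0635))
E
```

```text
[0.4216619  0.34628365] fl [0.47435199 0.28001145]
```

carry_out(motion=[[[0.02, -0.03, 0.2], [0, 0, 0]], [[0.02, -0.03, 0.4], [0, 0, 0]], [[0.02, -0.03, 0.55], [0, 0, 0]], [[0.02, -0.03, 0.64], [0, 0, 0]], [[0.02, -0.03, 0.69], [0, 0, 0]], [[0.02, -0.03, 0.7], [0, 0, 0]], [[0.02, -0.03, 0.7], [0, 0, 0]], [[0.02, -0.03, 0.7], [0, 0, 0]]])

```text
time: 34.1
tcp_pos: [0.4722, 0.2827, 0.0768]
tool_rot: [3.14, 0.0, 1.941]
force: [0.1, 0.3, -0.8]
opening: 0.0314
grasp_force: 19.9
```

Target is .0702, so I'll go down a further 6.5 mm.

carry_out(motion=[[[0, 0, 0.02], [0, 0, 0]], [[0, 0, 0.035], [0, 0, 0]], [[0, 0, 0.045], [0, 0, 0]], [[0, 0, 0.045], [0, 0, 0]], [[0, 0, 0.045], [0, 0, 0]]])

```text
time: 34.6
tcp_pos: [0.4713, 0.2825, 0.0702]
tool_rot: [-3.141, 0.0, 1.941]
force: [0.3, 0.1, -0.6]
opening: 0.0314
grasp_force: 19.9
```

Release, lift straight up, back off to the left so the top camera has a clear view, then check.

carry_out(motion=[[[0, 0, 0], [0, 0, 0]], [[0, 0, 0], [0, 0, 0]], [[0, 0, 0], [0, 0, 0]], [[0, 0, 0], [0, 0, 0]], [[0, 0, 0], [0, 0, 0]], [[0, 0, -0.1], [0, 0, 0]], [[0, 0, -0.4], [0, 0, 0]], [[0, 0, -0.8], [0, 0, 0]], [[0, 0, -1], [0, 0, 0]], [[0, 0, -1], [0, 0, 0]]], gripper=0.7)

```text
time: 35.6
tcp_pos: [0.4743, 0.2838, 0.1966]
tool_rot: [3.131, -0.0, 1.941]
force: [0.5, 0.7, 1.3]
opening: 0.0606
grasp_force: 0.0
```

carry_out(motion=[[[0.3, 0, -0.1], [0, 0, 0]], [[0.6, 0, -0.3], [0, 0, 0]], [[0.9, 0, -0.4], [0, 0, 0]], [[1, 0, -0.4], [0, 0, 0]], [[1, 0, -0.4], [0, 0, 0]]])

```text
time: 36.1
tcp_pos: [0.4269, 0.3954, 0.2378]
tool_rot: [-3.141, 0.0, 1.944]
force: [0.1, 0.0, -1.2]
opening: 0.0607
grasp_force: 0.0
```

carry_out(motion=[[[0.3, -0.1, 0], [0, 0, 0]], [[0.6, -0.2, 0], [0, 0, 0]], [[0.9, -0.3, 0], [0, 0, 0]], [[1, -0.4, 0], [0, 0, 0]], [[1, -0.4, 0], [0, 0, 0]]])

```text
time: 36.6
tcp_pos: [0.3383, 0.4883, 0.2368]
tool_rot: [-3.139, 0.002, 1.943]
force: [-0.0, -0.3, 0.3]
opening: 0.0607
grasp_force: 0.0
```

carry_out(motion=[[[0.3, -0.1, 0], [0, 0, 0]], [[0.6, -0.2, 0], [0, 0, 0]], [[0.9, -0.3, 0], [0, 0, 0]], [[1, -0.4, 0], [0, 0, 0]], [[1, -0.4, 0], [0, 0, 0]]])

```text
time: 37.1
tcp_pos: [0.251, 0.5828, 0.2374]
tool_rot: [-3.14, 0.002, 1.942]
force: [-0.1, -0.5, -0.1]
opening: 0.061
grasp_force: 0.0
```

```bash
python3 - <<'E'
from h import *
c=cam("top");np.savez("t9.npz",**c);s=cam("scene")
a=cv2.resize(c["image"][160:260,110:310],None,fx=4,fy=4,interpolation=cv2.INTER_CUBIC)
b=cv2.resize(s["image"][100:220,160:340],(300,200),interpolation=cv2.INTER_CUBIC);pad=np.zeros((200,800,3),np.uint8);pad[:,:300]=b
e=cv2.resize(c["image"][165:265,270:435],(330,200));pad[:,320:650]=e
cv2.imwrite("pics/fin.png",np.vstack([a,pad])[:,:,::-1])
E
```

```text
(no output)
```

View pics/fin.png

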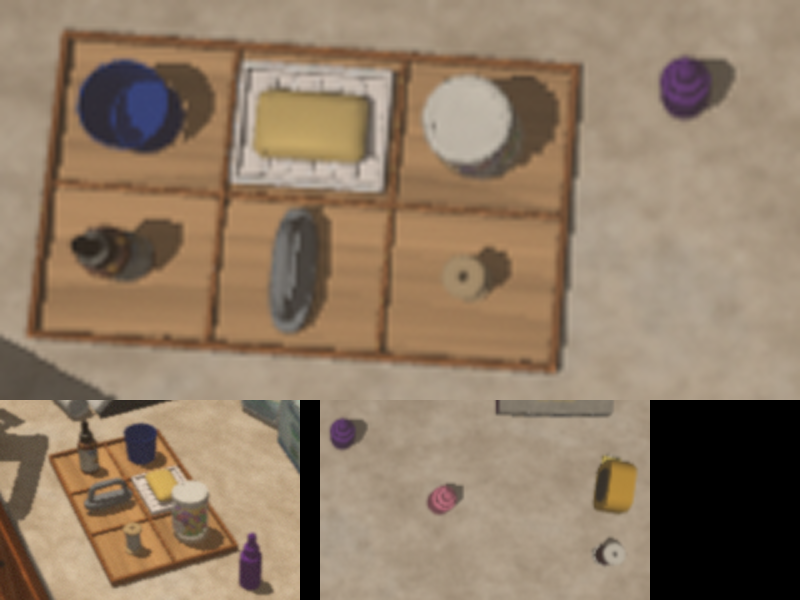

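Everything is upright: bulb (91,247), brush (296,270), spool top (464,277), soap (311,127) in the dish at (314,127). The plum spool and tape haven't moved. Now a numeric check in the tray frame.

```bash
python3 - <<'E'
from h import *
c=dict(np.load("t9.npz"));a=-.051;A=np.array([[np.cos(a),-np.sin(a)],[np.sin(a),np.cos(a)]])
T=np.array([.5124,.1633])
for n,p,z in [("drop",(91,247),.108),("brush",(296,270),.05),("spool",(464,277),.051),("soap",(311,127),.03)]:
    X=ray(c,(np.array(p)+.5)/4-.5+(110,160),z)[0,:2];print(n,(A.T@(X-T)*1000).round(1))
E
```

```text
drop [-47.9 108.3]
brush [-50.5  -4.9]
spool [ -47.8 -114.4]
soap [46.9 -0.9]
```

```bash
python3 -c "
from plant import manip
print(manip.close_job())"
```

```text
the job is handed in; nothing more can be done
None
```

The tray is laid out and handed in at about 37 s. By my last top-camera check the soap was about 3 mm off centre in the dish. The brush, dropper and white spool were upright and within about 7 mm of mid-compartment, and the plum spool and tape measure looked unmoved. The hand-in returned no verdict.

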